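Press the bush home in a lever arm with the jog stick

TASK

Lift the steel lever out of the blue bin, lay it gently on the bench press's table in front of the ram with its big eye towards the throat, and let go. Take it again farther out towards its small eye, so that the hand clears the press's head, and bring the big eye home against the V-stop under the ram without pressing the brass bush in by hand. Then tilt the jog stick towards the press until the ram has pressed the bush fully in, hold it there for a second or two, let the stick return to centre, and leave the offcut, hammer and stand alone.

Things in the scene. Friction and masses are not known exactly. Their poses are not given: they have to be found in the camera images.
- bin: Fixed open blue plastic bin, outside 230 (x) x 130 (y) x 60 mm high, walls and floor 5 mm. Origin: centre of its underside. The lever lies in it along the bin's x, big eye towards +x.
- lever: Loose steel lever lying flat, 0.55 to 0.85 kg, 170 mm long: big eye (upright cylinder, diameter 50, 34 high) and small eye joined by a straight flat-sided arm 20 wide, its underside 8 and its top 26 mm above the lever's underside. Origin: on the big eye's axis at the underside; the arm runs along the lever's -x, z is up. Balances about 42 mm from the origin towards the small eye.
- small_eye (a point): Point on the axis of the lever's small eye (upright cylinder, diameter 30, 34 high), at the lever's underside, 130 mm from the big eye's axis.
- bush_top (a point): Centre of the top of the brass bush (diameter 30) standing proud of the lever's big eye: 54 mm above the lever's underside when not pressed, 38 when home.
- bush (a joint): How far the bush is pressed down into the big eye, m: starts at 0 to 0.002, home (mechanical stop) at 0.016. About 8 N moves it; it stays where it is.
- press: Fixed green C-frame press on a steel table plate 15 mm thick, 110 wide (y), from x = -230 to +115 mm in its frame. Origin: on the ram axis at the bench top. The throat opens to its -x; loading goes along its +x. Head over the plate: x = -32 to +113, y = -45 to +45, underside 120, top 215 mm above the bench (ram rod to 255). Column from x = +55. The plate in front of the head is free.
- ram_axis (a point): Point on the ram axis at the top face of the press's table (15 mm above the bench). A V-stop on the table, 22 mm high, touches the big eye at two points when the eye's axis is on the ram axis.
- ram (a joint): Ram travel downward, m: 0 at rest. The ram (diameter 40) has its underside 68 mm above the table's top at rest, 14 mm above an unpressed bush. Coupled to the stick: travel = 0.0833 m per rad of stick.
- console: Fixed grey control box 110 x 110 x 60 mm with the jog stick on top. Origin: centre of its underside. Its +y side is the press side. (towards the press, which always stands to the robot's left of it).
- stick_pivot (a point): The stick's pivot, centre of the top of the box, 60 mm above the bench.
- stick_top (a point): Centre of the stick's top, 105 mm from the pivot along the stick. Grip: black cylinder, diameter 32, from 45 to 105 mm above the pivot; below it a rod of diameter 14.
- stick (a joint): Stick tilt, rad: 0 upright; positive leans towards the console's +y (press side) and lowers the ram, range -0.3 to 0.45. Spring 0.9 N m/rad to centre, no detent. With the lever loaded the ram meets the bush at about 0.17 and the bush is home at about 0.36; this takes about 15 N sideways on the grip.
- offcut: Bystander: dark steel bar offcut 30 x 160 x 30 mm, lying along its y, beyond the work. Origin: centre of its underside.
- hammer: Bystander: hammer lying on the bench beyond the work.
- stand: Bystander: dark steel stand, base 100 x 70 mm, wire hoop 155 mm high, beyond the press. Origin: centre of its underside.
Not all that is in view belongs to the job. There is more than one size of the console; the one meant has the size given above. Leave any green look-alike of the lever alone.

How it is judged (in metres and radians):
On the way, in this order (a step that is already met when the one before it is completed fails the run):
1. the lever lies on the press's table in front of the ram, big eye towards the throat, let go (x of lever in the frame of press between -0.2 and -0.04 m and y of lever in the frame of press between -0.05 and 0.05 m and z of lever in the frame of ram_axis between -0.004 and 0.004 m and angle between lever's own z axis and vertical below 0.06 rad and x of small_eye in the frame of press below -0.13 m and contact force between the fingers and lever below 0.2 N and linear speed of lever below 0.02 m/s), for 0.2 s.
2. the lever is slid home: its big eye is under the ram, with the bush still proud (horizontal distance between lever and ram_axis below 0.007 m and z of lever in the frame of ram_axis below 0.004 m and angle between lever's own z axis and vertical below 0.06 rad and value of joint bush below 0.005 m), for 0.2 s.
3. the stick is held over towards the press for at least a second with the bush pressed fully in (value of joint stick above 0.3 rad and value of joint bush above 0.0135 m), for 1 s.
At the end, for the whole second after the job is handed in: The stick is back at centre (within 0.05 rad) and the ram up (within 5 mm); the bush is pressed in at least 13.5 mm; the lever lies flat and still on the press's table with its big eye within 10 mm of the ram axis (value of joint stick between -0.05 and 0.05 rad and value of joint ram below 0.005 m and value of joint bush above 0.0135 m and horizontal distance between lever and ram_axis below 0.01 m and z of lever in the frame of ram_axis below 0.004 m and angle between lever's own z axis and vertical below 0.06 rad and linear speed of lever below 0.02 m/s); the robot touches nothing.
It fails at once if the lever is dropped (falling free faster than 0.6 m/s) (linear speed of lever above 0.6 m/s and contact force between the fingers and lever below 0.5 N).
It fails at once if the offcut, hammer or stand is moved more than 40 mm (distance of any of offcut, hammer, stand from where it was at the start of the episode above 0.04 m).
It also fails if it takes over 72 s, if anything falls off the work surface, if the arm or the gripper's body presses on something with over 40 N, if the wrist force passes 120 N, or if a joint passes its speed limit or range.

ROBOT

A 7-joint arm with a two-finger parallel gripper is mounted at the origin on the work surface. World frame = base frame: x ahead of the robot, y to its left, z up, the work surface at z = 0. Lengths are in mm, angles in rad, forces in N, time in s.
With the tool pointing down it reaches from about 400 to 875 mm from the base axis. Payload 4.4 kg.
Tool frame: the origin (TCP) lies at the very end of the fingers, on their centre line; the grasp point (between the pads) lies arm.grip_depth behind it (arm.grip_depth is the distance from the TCP to the grasp point, in mm); z points along the fingers, y is the line along which they close (so a half turn about z gives the same grasp; the last joint's range is limited). The gripper opens to 85 mm and grips with 20 to 120 N. Pads are 22 mm wide; open, the fingers measure 114 mm over their backs; the gripper's body (76 mm by 85 mm) begins 54 mm behind the grasp point. The pads swing forward as they close: fully open they stand 13 mm farther back than shut.
Start: joints at [-1.227, 0.628, 0.038, 1.517, -0.027, 0.996, -0.02], TCP at [258.955, 596.205, 231.313] pointing down, gripper open.
Joint ranges: [-3.06, 3.06], [-0.37, 2.12], [-1.25, 1.32], [0.18, 2.47], [-1.1, 4.24], [0.23, 1.98], [-2.94, 2.94]. Speed limits (rad/s): [2.57, 2.57, 3.14, 3.14, 3.14, 3.14, 3.14].

INTERFACE

Orientations are given as [roll, pitch, yaw] about the fixed x, y, z axes, in that order (R = Rz(yaw) Ry(pitch) Rx(roll)).
In Python, from rig import arm, snapshot, camera_model gives the robot as it stands.
- The arm moves only by the shell command python3 -m creep 'ROWS' [OPENING] [FORCE]. ROWS is text: rows parted by semicolons, each of 6 numbers parted by spaces: the shift along the tool's x, y, z in units of 25 mm (1.0 is 25 mm), then the turn, a rotation vector about the tool's x, y, z in units of 5 degrees (1.0 is 5 degrees). In form: x y z wx wy wz; .... A call has 1 to 5 rows; each row shifts and turns the commanded pose from where the row before left it, along the tool's axes as they then stand; what a row does not reach is not made up. A row lasts 1/12 s, in which the tool goes at most 41.7 mm and 7.16 degrees, less where a joint would pass 70% of its speed; a pose out of reach is approached as far as the arm can. A call with a number of a shift or a turn outside -1 to 1 is refused whole. A call with a gripper value outside its range is refused whole. OPENING is the opening, from 0 (shut) to 1 (fully open), set as the call begins (- or left out, the last holds). The fingers move at their own pace and stop on an object; FORCE is the grip in N (left out, the last holds). Time passes only in rows, so rows that do not move let the fingers close. It gives the time, the measured TCP pose, the force, the opening and the grip force at its end, in the units of the state.
- arm.read_state(): the state, without advancing time (a new reading comes with each control period).
- snapshot(name): name is "scene" or "top" or "wrist"; returns the picture (480x640x3 uint8, red, green, blue); there is no depth.
- camera_model(name): a dict with "intrinsics" (3x3 intrinsics, pixels), "D" ([k1, k2, p1, p2, k3] as OpenCV has them; the pictures are not rectified), "extrinsics" (4x4, takes a point from camera to world coordinates). Camera axes: x right, y up, looking along -z (the intrinsics and any distortion apply to the point x, -y, -z); pixel columns grow to the right and rows downward; lengths in mm; the calibration is good to about 2 mm. A picture is of the moment at which its call begins: read the wrist's pose just before it. camera_model takes no time and is no camera call; for the wrist camera it gives the pose at the moment of the call.
- arm.hand_in(): hands the job in; it is judged then, once.
The state is a dict: "t": time; "joints": joint angles; "qvel": joint speeds; "joint_torque": joint torques, N m; "tool_pos": TCP position; "tool_rot": TCP orientation; "contact_force": force on the tool from outside, world axes, zero at the start; "ft_torque": the same for the moment, N m; "finger_gap": finger opening in mm; "grasp_force": force on a finger pad.
Only numpy, scipy, OpenCV 4.12 (cv2) and the standard library are available. Lean on these libraries where they do the work, as an engineer would, in place of code of your own. Each camera call takes 0.05 s, during which the arm holds its last target. There are 200 camera calls.

## Working session

There is one attempt and no reset: what is moved stays moved. The work goes in short steps, Python scripts to look and compute and a shell command to move; the robot and the scene stay as the last step left them, time stands still between calls to the robot, and variables do not carry over. Pictures are saved under pics/ and viewed, at most 14 in all, crops included, and the job is handed in when it is done.

```bash
ls; mkdir -p pics; python3 - <<'E'
from rig import arm,snapshot,camera_model
import cv2,numpy as np
s=arm.read_state();print(s,arm.grip_depth)
a=snapshot("scene");b=snapshot("top")
cv2.imwrite("pics/scene.png",a[...,::-1]);cv2.imwrite("pics/top.png",b[...,::-1])
for n in("scene","top","wrist"):
    print(n,{k:np.round(v,3).tolist() for k,v in camera_model(n).items() if k in("intrinsics","D","extrinsics")})
E
```

```text
pics
{'t': 0.0, 'joints': array([-1.22679574,  0.62935087,  0.03846011,  1.51842621, -0.02701336,
        0.996324  , -0.01999107]), 'qvel': array([-1.05327415e-03,  1.04692358e-03,  3.55992252e-04,  5.16003488e-05,
       -6.78576603e-04, -8.20949132e-04,  4.35200233e-04]), 'joint_torque': array([-1.72468681e-04, -5.63404620e+01,  1.22578092e+00, -1.93457884e+01,
        1.08020118e-02,  1.03027158e-02,  1.09039067e-05]), 'tool_pos': array([258.69263352, 595.57641626, 230.36775838]), 'tool_rot': array([-3.13960293e+00,  2.74466958e-05,  2.73177775e+00]), 'contact_force': array([ 0.05454319,  0.22285427, -0.13356441]), 'ft_torque': array([ 0.00841521, -0.07271419, -0.01212634]), 'grasp_force': 0.0, 'finger_gap': 85.25081317461243} 18.700000000000003
scene {'intrinsics': [[511.603, 0.0, 324.289], [0.0, 511.603, 239.494], [0.0, 0.0, 1.0]], 'D': [-0.042, 0.0, 0.0, 0.0, 0.0], 'extrinsics': [[0.493, -0.485, 0.722, 1454.569], [0.87, 0.284, -0.403, -692.714], [-0.01, 0.827, 0.562, 846.125], [0.0, 0.0, 0.0, 1.0]]}
top {'intrinsics': [[515.14, 0.0, 321.5], [0.0, 515.14, 239.746], [0.0, 0.0, 1.0]], 'D': [0.029, 0.0, 0.0, 0.0, 0.0], 'extrinsics': [[-0.011, 0.995, -0.104, 394.985], [-1.0, -0.011, -0.005, -146.887], [-0.007, 0.104, 0.995, 1413.891], [0.0, 0.0, 0.0, 1.0]]}
wrist {'intrinsics': [[371.198, 0.0, 314.363], [0.0, 371.198, 242.281], [0.0, 0.0, 1.0]], 'D': [-0.032, 0.0, 0.0, 0.0, 0.0], 'extrinsics': [[0.397, -0.883, -0.249, 196.228], [0.918, 0.382, 0.111, 623.851], [-0.003, -0.272, 0.962, 371.456], [0.0, 0.0, 0.0, 1.0]]}
```

View pics/top.png

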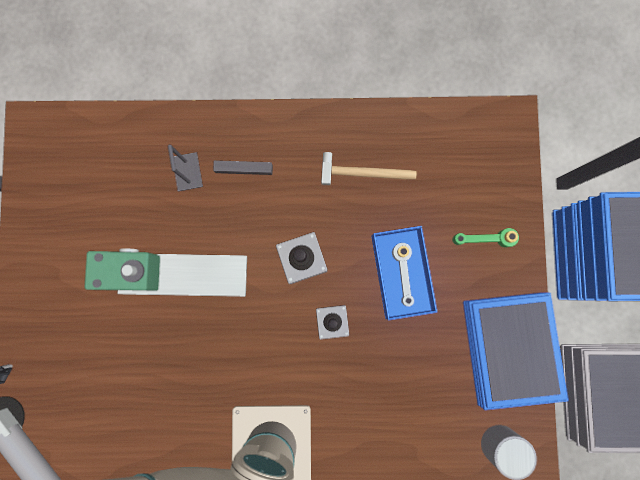

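View pics/scene.png

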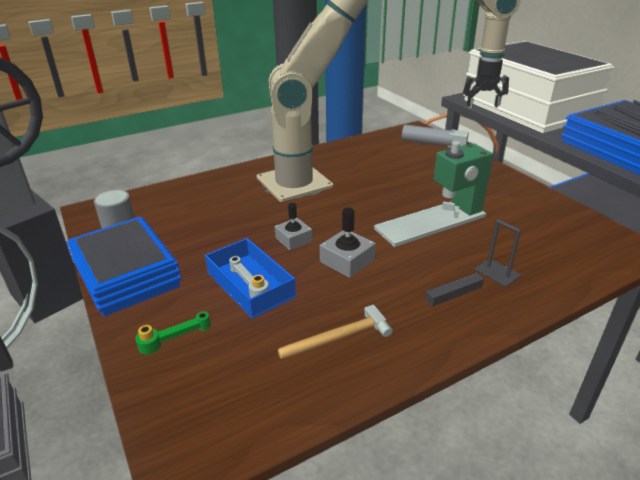

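The top view shows the press at about (85–247, 250–297) with its throat to the right. The large console is at (301,257), and the bin holds the lever with its big eye at (403,251) and small eye at (408,301). The green lever on the right and the small console at (333,322) are decoys.

```bash
cat > h.py <<'E'
import cv2,numpy as np
from rig import arm,snapshot,camera_model
def ray(m,uv):
    K=np.array(m["intrinsics"]);E=np.array(m["extrinsics"])
    p=cv2.undistortPoints(np.float64(uv).reshape(-1,1,2),K,np.float64(m["D"]))[:,0]
    return E[:3,3],np.c_[p[:,0],-p[:,1],-np.ones(len(p))]@E[:3,:3].T
def plane(m,uv,z):
    o,d=ray(m,uv);return o+d*((z-o[2])/d[:,2])[:,None]
def proj(m,P):
    E=np.array(m["extrinsics"]);q=(np.float64(P).reshape(-1,3)-E[:3,3])@E[:3,:3]
    q=q*[1,-1,-1];return cv2.projectPoints(q,np.zeros(3),np.zeros(3),np.array(m["intrinsics"]),np.float64(m["D"]))[0][:,0]
def cross(m1,u1,m2,u2):
    o1,d1=ray(m1,u1);o2,d2=ray(m2,u2);A=np.c_[d1[0],-d2[0]];t=np.linalg.lstsq(A,o2-o1,rcond=None)[0]
    a=o1+d1[0]*t[0];b=o2+d2[0]*t[1];return (a+b)/2,np.linalg.norm(a-b)
def big(mask,roi=None,n=1):
    M=np.zeros_like(mask)
    if roi: x0,y0,x1,y1=roi;M[y0:y1,x0:x1]=mask[y0:y1,x0:x1]
    else:M=mask
    c=sorted(cv2.findContours(M,cv2.RETR_EXTERNAL,cv2.CHAIN_APPROX_NONE)[0],key=cv2.contourArea)[::-1];return c[:n]
def rect(c,m,z):
    P=plane(m,c.reshape(-1,2),z)[:,:2].astype(np.float32);return cv2.minAreaRect(P)
E
python3 - <<'E'
from h import *
im=cv2.imread("pics/top.png");m=camera_model("top");hsv=cv2.cvtColor(im,cv2.COLOR_BGR2HSV);H,S,V=cv2.split(hsv)
def rp(n,mask,roi,z):
    c=big(mask.astype(np.uint8)*255,roi)[0];print(n,cv2.contourArea(c),np.round(np.array(cv2.boxPoints(rect(c,m,z))),1).tolist(),rect(c,m,z));return c
rp("bin",(H>100)&(H<125)&(S>120),(360,215,445,330),60)
c=rp("plate",(S<45)&(V>170),(110,240,260,310),15)
rp("console",(S<40)&(V>110),(270,225,335,290),60)
rp("brass",(H>12)&(H<30)&(S>60)&(V>140),(380,230,425,270),59)
rp("lever",(S<60)&(V>140),(380,230,425,315),39)
rp("black",(V<45),(280,235,325,280),165)
rp("green",(H>65)&(H<95)&(S>100),(75,235,165,300),215)
E
python3 - <<'E'
import cv2
a=cv2.imread("pics/top.png")
x=cv2.resize(a[225:325,370:440],None,fx=5,fy=5,interpolation=cv2.INTER_CUBIC)
y=cv2.resize(a[235:310,80:180],None,fx=4.4,fy=4.4,interpolation=cv2.INTER_CUBIC)
import numpy as np
c=np.zeros((500,790,3),np.uint8);c[:500,:350]=x;c[:y.shape[0],350:350+y.shape[1]]=y
cv2.imwrite("pics/crop1.png",c)
E
```

```text
bin 4373.5 [[325.5, -303.1000061035156], [345.20001220703125, -436.79998779296875], [572.0999755859375, -403.29998779296875], [552.4000244140625, -269.6000061035156]] ((448.8290710449219, -353.1746826171875), (229.358154296875, 135.12310791015625), 8.399388313293457)
plate 3532.5 [[391.20001220703125, 69.19999694824219], [501.70001220703125, 66.0], [511.70001220703125, 408.1000061035156], [401.20001220703125, 411.29998779296875]] ((451.4529724121094, 238.66015625), (342.2198486328125, 110.50228118896484), 88.32036590576172)
console 1652.0 [[421.1000061035156, -50.79999923706055], [454.5, -154.0], [559.5, -120.0999984741211], [526.0999755859375, -16.899999618530273]] ((490.2995910644531, -85.4481201171875), (110.36319732666016, 108.46564483642578), 17.922168731689453)
brass 81.5 [[491.3999938964844, -366.8999938964844], [517.7999877929688, -367.20001220703125], [518.0999755859375, -340.79998779296875], [491.70001220703125, -340.5]] ((504.7203063964844, -353.8304443359375), (26.44414710998535, 26.423641204833984), 89.36740112304688)
lever 539.5 [[362.5, -331.79998779296875], [363.1000061035156, -379.8999938964844], [528.2999877929688, -377.8999938964844], [527.7000122070312, -329.79998779296875]] ((445.4085693359375, -354.84716796875), (165.21762084960938, 48.18112564086914), 0.6950611472129822)
black 1.5 [[472.5, -91.19999694824219], [479.70001220703125, -101.0], [481.70001220703125, -99.5], [474.5, -89.80000305175781]] ((477.1129455566406, -95.36365509033203), (2.4353697299957275, 12.123620986938477), 36.35832595825195)
green 0.0 [[486.79998779296875, 241.10000610351562], [486.79998779296875, 241.10000610351562], [486.79998779296875, 241.10000610351562], [486.79998779296875, 241.10000610351562]] ((486.7745056152344, 241.06422424316406), (0.0, 0.0), 0.0)
```

View pics/crop1.png

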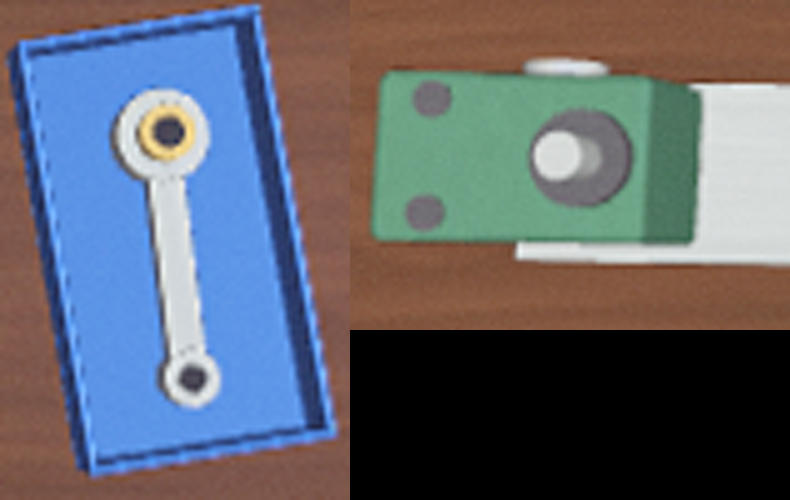

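```bash
python3 - <<'E'
from h import *
m=camera_model("top");im=cv2.imread("pics/top.png");H,S,V=cv2.split(cv2.cvtColor(im,cv2.COLOR_BGR2HSV))
print("bush",plane(m,[403.6,251.0],59),"small",plane(m,[408.3,300.4],39))
b=plane(m,[403.6,251.0],59);s=plane(m,[408.3,300.4],39)
d=(b-s)[0];print("yaw",np.arctan2(d[1],d[0]),np.hypot(d[0],d[1]))
print("rod",plane(m,[128.6,270.0],255))
print("head top corners",plane(m,[[80+(378-350)/4.4,235+72/4.4],[80+(645-350)/4.4,235+77/4.4],[80+(648-350)/4.4,235+242/4.4],[80+(374-350)/4.4,235+238/4.4]],215).round(1).tolist())
mk=((S<45)&(V>170)).astype(np.uint8)
# plate: top/bottom edges per column
cols=np.arange(170,242,4);up=[];lo=[]
for c in cols:
    r=np.where(mk[240:310,c])[0]+240;up.append((c,r.min()-.5));lo.append((c,r.max()+.5))
for e in(up,lo):
    P=plane(m,e,15);k=np.polyfit(P[:,1],P[:,0],1);print("edge x=%.4f*y+%.1f"%tuple(k))
r=np.arange(260,294,3);P=plane(m,[(np.where(mk[q,:260])[0].max()+.5,q) for q in r],15);print("end",np.polyfit(P[:,0],P[:,1],1),P[:,1].round(1))
# stick grip in both views
ms=camera_model("scene");sc=cv2.imread("pics/scene.png");g=sc.max(2)
for n,i,roi in(("top",im,(285,240,320,275)),("scene",sc,(330,200,366,235))):
    mk=(i.max(2)<60).astype(np.uint8);c=big(mk,roi)[0];print(n,cv2.boundingRect(c),cv2.moments(c)["m10"]/cv2.moments(c)["m00"],cv2.moments(c)["m01"]/cv2.moments(c)["m00"])
print("pred grip top/pivot px",proj(m,[490.3,-85.4,165]),proj(ms,[[490.3,-85.4,165],[490.3,-85.4,60]]))
E
```

```text
bush [[ 504.69066131 -355.40383526   59.        ]] small [[ 375.15019116 -367.24342907   39.        ]]
yaw 0.09114364909569911 130.08039586281038
rod [[452.97989947 293.09489515 255.        ]]
head top corners [[499.5, 407.2, 215.0], [495.3, 266.7, 215.0], [408.2, 262.9, 215.0], [412.1, 406.0, 215.0]]
edge x=0.0259*y+500.7
edge x=0.0279*y+390.0
end [-3.08110786e-02  8.12532564e+01] [65.3 65.3 68.  67.9 67.9 67.8 67.8 67.7 67.7 67.7 67.6 70.3]
top (289, 246, 23, 24) 297.6166032953105 257.1634980988593
scene (342, 208, 12, 24) 347.87707390648563 219.42986425339367
pred grip top/pivot px [[299.16567588 254.52733748]] [[347.45857079 209.79700775]
 [346.84498369 243.1811962 ]]
```

```bash
python3 -m creep '0 0 -.9 0 0 0;0 0 -.9 0 0 0;0 0 -.9 0 0 0;0 0 -.9 0 0 0;0 0 -.8 0 0 0' 0.55 20
for i in 1 2 3; do python3 -m creep '-.8 -.5 0 0 0 0;-.8 -.5 0 0 0 0;-.8 -.5 0 0 0 0;-.8 -.5 0 0 0 0;-.8 -.5 0 0 0 0' |tail -1; done
```

```text
t: 0.52
tool_pos: [258.9, 596.1, 342.3]
tool_rot: [-3.141, -0.0, 2.732]
contact_force: [-0.3, 0.3, -0.1]
finger_gap: 47.1
grasp_force: 0.0
grasp_force: 0.0
grasp_force: 0.0
grasp_force: 0.0
```

```bash
for i in 1 2 3 4 5; do python3 -m creep '-.4 -.9 0 0 0 0;-.4 -.9 0 0 0 0;-.4 -.9 0 0 0 0;-.4 -.9 0 0 0 0;-.4 -.9 0 0 0 0' |grep pos; done
python3 -m creep '-.4 -.9 0 0 0 0;-.4 -.9 0 0 0 0;0 0 0 0 0 1;0 0 0 0 0 1;0 0 0 0 0 1'|grep tool
for i in 1 2 3 4 5; do python3 -m creep '0 0 0 0 0 1;0 0 0 0 0 1;0 0 0 0 0 1;0 0 0 0 0 1;0 0 0 0 0 1'|grep tool; done
python3 -m creep '0 0 0 0 0 1;0 0 0 0 0 1;0 0 0 0 0 .3;0 0 0 0 0 0'
python3 - <<'E'
from h import *
m=camera_model("wrist");a=snapshot("wrist");cv2.imwrite("pics/w1.png",a[...,::-1])
print(m["extrinsics"]); np.save("w1.npy",m["extrinsics"])
print(proj(m,[[504.7,-355.4,59],[375.2,-367.2,39]]))
E
```

```text
tool_pos: [460.0, 180.3, 341.0]
tool_pos: [461.0, 57.2, 341.1]
tool_pos: [462.0, -65.7, 341.1]
tool_pos: [463.1, -188.8, 341.0]
tool_pos: [464.2, -311.8, 340.9]
tool_pos: [464.5, -360.5, 340.6]
tool_rot: [-3.141, -0.001, 2.464]
tool_pos: [464.8, -359.8, 340.8]
tool_rot: [-3.141, -0.001, 2.029]
tool_pos: [464.9, -359.8, 340.9]
tool_rot: [-3.141, -0.001, 1.593]
tool_pos: [464.8, -359.7, 340.8]
tool_rot: [-3.141, -0.0, 1.157]
tool_pos: [464.9, -359.7, 340.9]
tool_rot: [-3.141, 0.0, 0.721]
tool_pos: [465.0, -359.7, 340.8]
tool_rot: [-3.141, 0.0, 0.284]
t: 6.68
tool_pos: [465.0, -359.8, 340.8]
tool_rot: [-3.141, 0.001, 0.088]
contact_force: [0.7, 0.1, -1.0]
finger_gap: 47.2
grasp_force: 0.0
[[ 8.94517575e-02  9.58162733e-01  2.71887035e-01  5.34434059e+02]
 [-9.95990933e-01  8.58715866e-02  2.50625606e-02 -3.53283838e+02]
 [ 6.66640484e-04 -2.73038912e-01  9.62002759e-01  4.81684201e+02]
 [ 0.00000000e+00  0.00000000e+00  0.00000000e+00  1.00000000e+00]]
[[313.61775089 164.76369995]
 [313.82662204 268.2854699 ]]
```

View pics/w1.png

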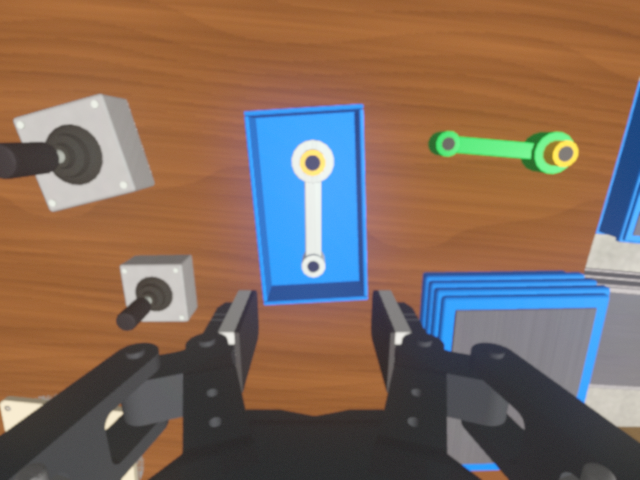

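The bin, with the lever straight down its middle, shows the bush at (313,162) and the small eye at (314,266). That is within about 2.5 px of the prediction, so I'm descending to grasp.

```bash
for i in 1 2; do python3 -m creep '0 0 1 0 0 0;0 0 1 0 0 0;0 0 1 0 0 0;0 0 1 0 0 0;0 0 1 0 0 0' |grep pos; done
python3 -m creep '0 0 1 0 0 0;0 0 1 0 0 0;0 0 .6 0 0 0;0 0 .4 0 0 0;0 0 .2 0 0 0'
python3 -m creep '0 0 0 0 0 0;0 0 0 0 0 0;0 0 0 0 0 0;0 0 0 0 0 0;0 0 0 0 0 0' 0 60
python3 -m creep '0 0 0 0 0 0;0 0 0 0 0 0;0 0 0 0 0 0' 0 60
```

```text
tool_pos: [465.0, -359.9, 215.2]
tool_pos: [465.1, -359.9, 90.1]
t: 7.98
tool_pos: [464.7, -359.8, 10.6]
tool_rot: [-3.14, 0.001, 0.088]
contact_force: [-5.7, 13.4, 35.3]
finger_gap: 46.8
grasp_force: 0.3
t: 8.4
tool_pos: [465.4, -359.3, 12.3]
tool_rot: [-3.14, -0.001, 0.088]
contact_force: [-1.1, 4.3, 6.0]
finger_gap: 19.0
grasp_force: 60.7
t: 8.65
tool_pos: [465.4, -359.3, 12.3]
tool_rot: [-3.14, -0.001, 0.088]
contact_force: [-0.8, 3.3, 6.4]
finger_gap: 18.9
grasp_force: 60.7
```

```bash
python3 -m creep '0 0 -.2 0 0 0;0 0 -.4 0 0 0;0 0 -.6 0 0 0;0 0 -.8 0 0 0;0 0 -1 0 0 0'
python3 -m creep '0 0 -1 0 0 0;0 0 -1 0 0 0;0 0 -1 0 0 0;0 0 -1 0 0 0;0 0 -1 0 0 0'|grep pos
python3 -m creep '0 0 -1 0 0 0;0 0 -.6 0 0 0;0 0 -.3 0 0 0;0 0 0 0 0 0'
python3 - <<'E'
from h import *
for n in("scene","top","wrist"):
    m=camera_model(n)
    a=snapshot(n)[...,::-1];cv2.imwrite(f"pics/lift_{n}.png",a);np.save(f"E_{n}.npy",m["extrinsics"])
a=cv2.imread("pics/lift_scene.png")[150:350,150:450];b=cv2.imread("pics/lift_wrist.png")[40:300,150:500]
cv2.imwrite("pics/c2.png",np.hstack([cv2.resize(a,(390,260)),b]))
E
```

```text
t: 9.07
tool_pos: [464.2, -359.6, 86.9]
tool_rot: [-3.141, 0.002, 0.087]
contact_force: [0.4, -0.7, -6.1]
finger_gap: 18.5
grasp_force: 59.0
tool_pos: [464.2, -360.0, 213.5]
t: 9.82
tool_pos: [465.0, -360.9, 261.0]
tool_rot: [3.139, -0.002, 0.087]
contact_force: [0.4, -0.5, -7.3]
finger_gap: 18.8
grasp_force: 59.3
```

View pics/c2.png

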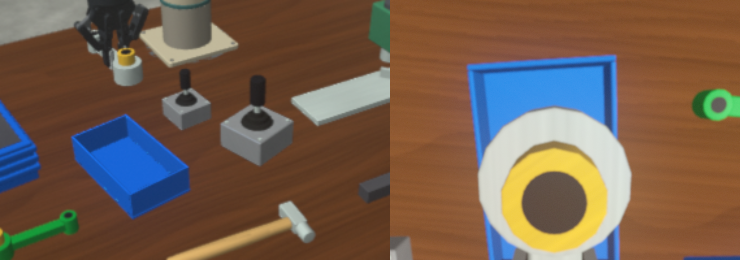

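```bash
python3 - <<'E'
from h import *
m=camera_model("wrist");m["extrinsics"]=np.load("E_wrist.npy");print(plane(m,[314,242],307.7))
E
python3 -m creep '.05 -.4 0 0 0 0;.05 -.8 0 0 0 0;.05 -.95 0 0 0 0;.05 -.95 0 0 0 0;.05 -.95 0 0 0 0' |grep pos
for i in 1 2 3; do python3 -m creep '.05 -.95 0 0 0 0;.05 -.95 0 0 0 0;.05 -.95 0 0 0 0;.05 -.95 0 0 0 0;.05 -.95 0 0 0 0' |grep pos; done
python3 -m creep '.05 -.95 0 0 0 0;.05 -.8 0 0 0 0;.05 -.4 0 0 0 0;0 0 0 0 0 -.5;0 0 0 0 0 -.9' |grep tool
for i in 1 2 ; do python3 -m creep '0 0 0 0 0 -1;0 0 0 0 0 -1;0 0 0 0 0 -1;0 0 0 0 0 -1;0 0 0 0 0 -1'|grep tool; done
python3 -m creep '0 0 0 0 0 -1;0 0 0 0 0 -1;0 0 0 0 0 -1;0 0 0 0 0 -1;0 0 0 0 0 -.9'|grep tool
python3 -m creep '0 0 0 0 0 -.4;0 0 0 0 0 0;0 0 0 0 0 0'
```

```text
[[ 508.19765949 -355.24556955  307.7       ]]
tool_pos: [461.6, -256.4, 257.6]
tool_pos: [457.2, -137.6, 258.0]
tool_pos: [452.9, -19.0, 258.1]
tool_pos: [448.5, 99.6, 258.1]
tool_pos: [448.0, 152.3, 257.9]
tool_rot: [3.14, 0.002, 0.214]
tool_pos: [448.2, 151.1, 258.4]
tool_rot: [-3.141, 0.001, 0.65]
tool_pos: [448.2, 151.0, 258.4]
tool_rot: [-3.141, 0.001, 1.086]
tool_pos: [448.2, 150.9, 258.3]
tool_rot: [-3.141, 0.001, 1.513]
t: 13.55
tool_pos: [448.4, 151.0, 258.5]
tool_rot: [-3.141, 0.001, 1.543]
contact_force: [0.2, 0.8, -7.0]
finger_gap: 18.6
grasp_force: 59.6
```

```bash
python3 -m creep '.3 .08 .5 0 0 0;0 0 .9 0 0 0;0 0 1 0 0 0;0 0 1 0 0 0;0 0 1 0 0 0' |grep pos
python3 -m creep '0 0 1 0 0 0;0 0 1 0 0 0;0 0 .9 0 0 0;0 0 .7 0 0 0;0 0 .5 0 0 0' |grep pos
python3 -m creep '0 0 .3 0 0 0;0 0 .15 0 0 0;0 0 0 0 0 0;0 0 0 0 0 0'
python3 -m creep '0 0 .08 0 0 0;0 0 .08 0 0 0;0 0 0 0 0 0'
```

```text
tool_pos: [450.9, 159.7, 146.7]
tool_pos: [450.3, 159.1, 43.5]
t: 14.72
tool_pos: [451.5, 159.2, 35.2]
tool_rot: [3.141, 0.0, 1.545]
contact_force: [0.2, 0.1, -7.0]
finger_gap: 18.5
grasp_force: 59.5
t: 14.97
tool_pos: [451.3, 159.4, 31.3]
tool_rot: [3.141, -0.0, 1.545]
contact_force: [0.1, -0.5, -6.6]
finger_gap: 18.5
grasp_force: 59.6
```

```bash
for i in 1 2 3; do python3 -m creep '0 0 .06 0 0 0;0 0 .06 0 0 0;0 0 0 0 0 0'|egrep 'pos|contact'; done
```

```text
tool_pos: [451.0, 159.2, 27.9]
contact_force: [-0.7, 0.2, -7.1]
tool_pos: [450.9, 159.1, 24.8]
contact_force: [-0.2, -0.5, -7.4]
tool_pos: [451.2, 159.2, 22.3]
contact_force: [-1.0, 0.4, -2.7]
```

```bash
python3 -m creep '0 0 .04 0 0 0;0 0 0 0 0 0;0 0 0 0 0 0'|egrep 'pos|contact'
python3 -m creep '0 0 0 0 0 0;0 0 0 0 0 0;0 0 0 0 0 0;0 0 0 0 0 0;0 0 0 0 0 0' .5
python3 -m creep '0 0 -.5 0 0 0;0 0 -1 0 0 0;0 0 -1 0 0 0;0 0 -1 0 0 0;0 0 -1 0 0 0'|grep pos
python3 -m creep '-1 0 -.7 0 0 0;-1 0 0 0 0 0;-.8 0 0 0 0 0;0 0 0 0 0 0'|grep tool
python3 - <<'E'
from h import *
m=camera_model("wrist");a=snapshot("wrist");cv2.imwrite("pics/w2.png",a[...,::-1]);np.save("w2.npy",m["extrinsics"])
print(proj(m,[[451.6,202,69],[448.1,72,49],[453.3,297,15]]))
a=snapshot("top");cv2.imwrite("pics/top2.png",a[...,::-1])
E
```

```text
tool_pos: [451.2, 159.2, 22.2]
contact_force: [-2.2, -0.9, 10.8]
t: 16.38
tool_pos: [451.3, 159.2, 21.0]
tool_rot: [3.141, 0.0, 1.545]
contact_force: [-0.1, -1.0, -0.1]
finger_gap: 42.8
grasp_force: 0.0
tool_pos: [450.8, 159.0, 134.5]
tool_pos: [449.4, 85.0, 151.9]
tool_rot: [3.14, 0.002, 1.539]
[[310.47340727  47.72414354]
 [311.89081972 260.5393223 ]
 [308.96566981 -94.86136706]]
```

View pics/w2.png

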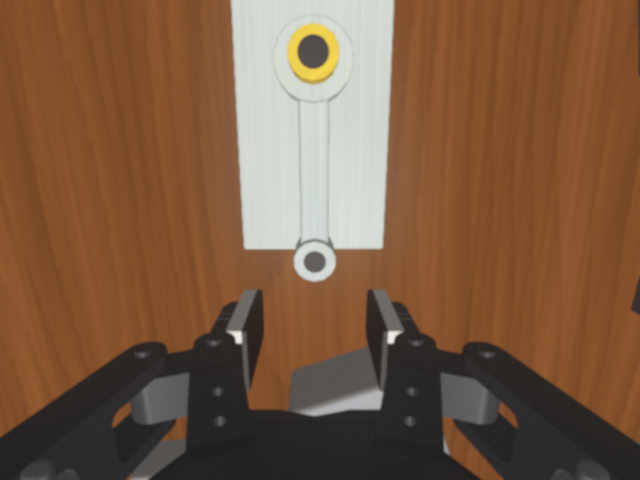

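The lever lies flat and straight on the plate, with the bush at (313,51), the small eye at (315,262) and the plate end at row 248. I'm computing what remains to go.

```bash
python3 - <<'E'
from h import *
m=camera_model("wrist");m["extrinsics"]=np.load("w2.npy")
e=plane(m,[[244,248],[383,248],[234,30],[392,30]],15);b=plane(m,[313.3,51.2],69)[0];s=plane(m,[314.7,262],49)[0]
print(e.round(1)[:,:2],b,s)
u=np.array([.027,1])/np.hypot(.027,1);n=np.array([1,-.027])
c=(e[0]+e[1])[:2]/2;ram=c+230*u
print("ram",ram,"to go",(ram-b[:2])@u,"lat",(ram-b[:2])@n,"lever yaw",np.arctan2(*(b-s)[[1,0]]),np.hypot(*(b-s)[:2]))
t=camera_model("top");im=cv2.imread("pics/top2.png");H,S,V=cv2.split(cv2.cvtColor(im,cv2.COLOR_BGR2HSV))
c=big(((H>12)&(H<32)&(S>90)&(V>140)).astype(np.uint8),(140,240,260,310));print([ (cv2.boundingRect(k),rect(k,t,69)[0]) for k in c])
E
```

```text
[[394.8  72.4]
 [503.5  69.1]
 [400.2 226.2]
 [507.  223. ]] [453.09774828 200.19249528  69.        ] [450.01241585  70.87182825  49.        ]
ram [455.37477993 300.67143869] to go 100.50379630230113 lat -0.43589981749651807 lever yaw 1.5469428523113562 129.35746672832
[]
```

```bash
python3 -m creep '.7 0 0 0 0 0;0 0 0 0 1 0;0 0 0 0 1 0;0 0 0 0 0 0;0 0 0 0 0 0'|egrep tool
python3 -m creep '-.09 0 .5 0 0 0;-.16 0 .9 0 0 0;-.18 0 1 0 0 0;-.16 0 .9 0 0 0;-.12 0 .7 0 0 0'|egrep tool
python3 -m creep '-.09 0 .5 0 0 0;-.05 0 .3 0 0 0;0 0 0 0 0 0;0 0 0 0 0 0'|egrep 'tool|cont'
```

```text
tool_pos: [450.0, 105.5, 150.9]
tool_rot: [-3.141, -0.174, 1.541]
tool_pos: [448.9, 108.4, 47.6]
tool_rot: [-3.14, -0.174, 1.548]
tool_pos: [449.3, 107.8, 28.7]
tool_rot: [-3.14, -0.175, 1.547]
contact_force: [0.5, -0.1, -0.2]
```

```bash
python3 -m creep '-.15 .02 .15 0 0 0;-.12 0 .15 0 0 0;0 0 .05 0 0 0;0 0 0 0 0 0'|egrep 'tool|cont'
python3 -m creep '0 0 0 0 0 0;0 0 0 0 0 0;0 0 0 0 0 0;0 0 0 0 0 0;0 0 0 0 0 0' 0 40
python3 -m creep '0 0 0 0 0 0;0 0 0 0 0 0;0 0 0 0 0 0;0 0 0 0 0 0'
```

```text
tool_pos: [450.1, 101.3, 19.3]
tool_rot: [-3.141, -0.175, 1.544]
contact_force: [0.3, 0.2, 0.3]
t: 19.15
tool_pos: [450.2, 101.5, 19.7]
tool_rot: [3.141, -0.175, 1.545]
contact_force: [-0.8, -0.6, 6.1]
finger_gap: 19.2
grasp_force: 40.0
t: 19.48
tool_pos: [450.1, 101.5, 19.7]
tool_rot: [3.141, -0.175, 1.545]
contact_force: [-0.7, -1.0, 5.9]
finger_gap: 19.2
grasp_force: 40.1
```

```bash
python3 -m creep '.2 0 .03 0 0 0;.4 0 .07 0 0 0;.5 0 .09 0 0 0;.5 0 .09 0 0 0;.5 0 .09 0 0 0'|egrep 'tool|cont'
python3 -m creep '.5 0 .09 0 0 0;.4 0 .07 0 0 0;.2 0 .03 0 0 0;0 0 0 0 0 0;0 0 0 0 0 0'|egrep 'tool|cont'
```

```text
tool_pos: [453.1, 150.9, 19.7]
tool_rot: [3.138, -0.169, 1.54]
contact_force: [-0.6, -9.6, 10.9]
tool_pos: [453.2, 182.2, 19.7]
tool_rot: [3.14, -0.174, 1.544]
contact_force: [1.9, -2.5, 4.4]
```

```bash
for i in 1 2; do python3 -m creep '.1 -.02 .017 0 0 0;.1 0 .018 0 0 0;.05 0 .01 0 0 0;0 0 0 0 0 0'|egrep 'pos|cont'; done
python3 - <<'E'
from h import *
a=snapshot("wrist")[...,::-1];b=snapshot("scene")[...,::-1]
cv2.imwrite("pics/c3.png",np.hstack([a[0:300,150:500],cv2.resize(b[120:270,365:515],(300,300))]))
E
```

```text
tool_pos: [453.1, 185.4, 19.7]
contact_force: [0.6, -8.0, 9.5]
tool_pos: [452.8, 191.8, 19.7]
contact_force: [0.5, -9.1, 9.2]
```

View pics/c3.png

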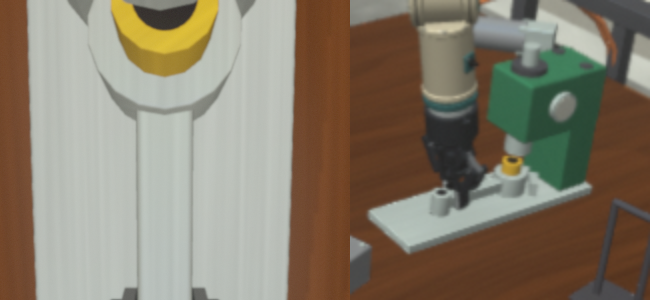

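The wrist view shows the big eye entering the V-stop arms at the top, with the bush proud and nearly under the ram. I'm going on slowly until contact.

```bash
for i in 1 2 3; do python3 -m creep '.05 0 .009 0 0 0;.05 0 .009 0 0 0;0 0 0 0 0 0'|egrep 'pos|cont'; done
```

```text
tool_pos: [452.8, 193.9, 19.7]
contact_force: [-0.6, -10.5, 10.5]
tool_pos: [452.8, 196.4, 19.7]
contact_force: [-0.1, -10.5, 11.2]
tool_pos: [452.9, 198.9, 19.7]
contact_force: [0.2, -10.3, 11.8]
```

```bash
for i in 1 2 3; do python3 -m creep '.04 0 .007 0 0 0;.04 0 .007 0 0 0;0 0 0 0 0 0'|egrep 'pos|cont'; done
```

```text
tool_pos: [453.0, 199.5, 19.7]
contact_force: [1.1, -13.3, 13.5]
tool_pos: [452.9, 199.5, 19.7]
contact_force: [-1.6, -18.4, 17.7]
tool_pos: [453.0, 199.5, 19.6]
contact_force: [-2.8, -23.3, 20.8]
```

```bash
python3 -m creep '-.06 0 -.03 0 0 0;-.06 0 -.01 0 0 0;0 0 0 0 0 0;0 0 0 0 0 0'|egrep 'pos|cont'
python3 -m creep '0 0 0 0 0 0;0 0 0 0 0 0;0 0 0 0 0 0;0 0 0 0 0 0;0 0 0 0 0 0' .5
python3 -m creep '0 0 -.4 0 0 0;0 0 -.6 0 0 0;-.2 0 -.8 0 0 0;-.4 0 -.8 0 0 0;-.4 0 -.8 0 0 0'|egrep 'pos|cont'
python3 -m creep '-1 0 -1 0 0 0;-1 0 -1 0 0 0;-1 0 -.6 0 0 0;-.5 0 0 0 0 0;0 0 0 0 0 0'|egrep 'tool|cont'
python3 - <<'E'
from h import *
m=camera_model("wrist");a=snapshot("wrist")[...,::-1];b=snapshot("scene")[...,::-1]
cv2.imwrite("pics/w4.png",a);np.save("w4.npy",m["extrinsics"])
cv2.imwrite("pics/c4.png",np.hstack([a[0:300,150:500],cv2.resize(b[120:270,365:515],(300,300))]))
E
```

```text
tool_pos: [452.8, 199.6, 19.7]
contact_force: [-0.0, -13.6, 9.6]
t: 23.33
tool_pos: [451.5, 206.7, 19.8]
tool_rot: [-3.141, -0.175, 1.546]
contact_force: [1.1, -0.3, 0.4]
finger_gap: 42.8
grasp_force: 0.0
tool_pos: [450.3, 167.0, 99.9]
contact_force: [1.1, -0.5, 0.4]
tool_pos: [448.9, 66.2, 148.9]
tool_rot: [3.139, -0.173, 1.541]
contact_force: [-0.1, 0.5, 0.2]
```

View pics/c4.png

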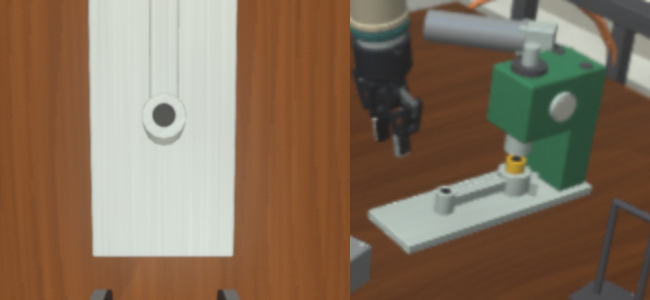

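```bash
python3 - <<'E'
from h import *
m=camera_model("wrist");m["extrinsics"]=np.load("w4.npy")
s=plane(m,[313.3,114.3],49)[0];e=plane(m,[[243,256],[383,256]],15).mean(0)
u=np.array([.027,1])/np.hypot(.027,1);d=(s-e)[:2];print(s,e,"along",d@u,"lat",d@[1,-.027])
# predicted vs seen bush in the scene view if home
ms=camera_model("scene");print(proj(ms,[[453.3,297,69],[454.5,300,69]]))
print(np.array(arm.read_state()["joints"]).round(2))
E
```

```text
[452.09461022 168.63673823  49.        ] [448.94160317  69.8553096   15.        ] along 98.8305426541921 lat 0.48590847881143073
[[447.17923147 198.92273039]
 [448.19496461 198.84524131]]
[-0.39  0.53  0.45  2.16 -0.73  0.62  0.6 ]
```

The lever is home: the small eye is 98.8 mm from the plate end and the scene view shows the bush under the ram. Next is the stick.

```bash
python3 -m creep '0 0 0 0 -1 0;0 0 0 0 -1 0;0 0 -.8 0 0 0;0 0 -.8 0 0 0;0 0 -.8 0 0 0' .85|egrep tool
python3 -m creep '0 0 -.8 0 0 1;0 0 0 0 0 1;0 0 0 0 0 1;0 0 0 0 0 1;0 0 0 0 0 1' |egrep tool
python3 -m creep '0 0 0 0 0 1;0 0 0 0 0 1;0 0 0 0 0 1;0 0 0 0 0 1;0 0 0 0 0 1' |egrep tool
python3 -m creep '0 0 0 0 0 1;0 0 0 0 0 1;0 0 0 0 0 1;0 0 0 0 0 1;0 0 0 0 0 .1' |egrep tool
python3 -m creep '-.05 .9 0 0 0 0;-.05 .9 0 0 0 0;-.05 .9 0 0 0 0;-.05 .9 0 0 0 0;0 0 0 0 0 0'
python3 - <<'E'
from h import *
m=camera_model("wrist");a=snapshot("wrist")[...,::-1];cv2.imwrite("pics/w5.png",a)
print(proj(m,[[490.3,-85.4,165],[490.3,-85.4,60],[490.3,-85.4,105]]).round(1))
np.save("w5.npy",m["extrinsics"])
E
```

```text
tool_pos: [447.2, 71.7, 207.8]
tool_rot: [-3.139, 0.001, 1.55]
tool_pos: [447.7, 71.4, 227.6]
tool_rot: [-3.14, -0.0, 1.108]
tool_pos: [447.7, 71.3, 227.4]
tool_rot: [-3.14, 0.001, 0.671]
tool_pos: [447.7, 71.0, 227.2]
tool_rot: [-3.141, 0.002, 0.315]
t: 26.35
tool_pos: [472.4, -21.4, 228.5]
tool_rot: [3.138, -0.001, 0.313]
contact_force: [-0.1, -0.7, 0.1]
finger_gap: 72.3
grasp_force: 0.0
[[427.4 266.2]
 [391.1 225.4]
 [403.4 239.2]]
```

View pics/w5.png

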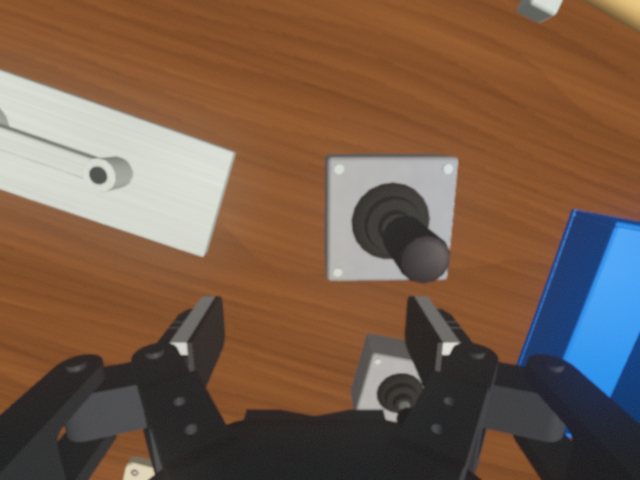

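The console is square to the image, with the stick top at (425,257). That is about 5 mm farther along tool x than predicted, so I'm shifting and descending around the stick.

```bash
python3 -m creep '0 .6 0 0 0 0;0 .9 0 0 0 0;0 .8 0 0 0 0;0 .34 0 0 0 0;0 0 0 0 0 0'|egrep tool
python3 -m creep '0 0 .5 0 0 0;0 0 .9 0 0 0;0 0 .9 0 0 0;0 0 .9 0 0 0;0 0 .6 0 0 0'|egrep 'tool'
python3 -m creep '0 0 .34 0 0 0;0 0 0 0 0 0;0 0 0 0 0 0'
```

```text
tool_pos: [492.1, -81.2, 228.0]
tool_rot: [3.141, 0.0, 0.314]
tool_pos: [490.5, -77.6, 130.9]
tool_rot: [-3.138, 0.002, 0.318]
t: 27.48
tool_pos: [491.7, -79.8, 124.6]
tool_rot: [-3.141, 0.0, 0.316]
contact_force: [0.2, 0.1, 0.1]
finger_gap: 72.4
grasp_force: 0.0
```

```bash
python3 -m creep '0 -.25 0 0 0 0;0 -.3 0 0 0 0;0 -.3 0 0 0 0;0 -.2 0 0 0 0;0 0 0 0 0 0'|egrep 'pos|cont'
python3 -m creep '0 -.12 0 0 0 0;0 -.12 0 0 0 0;0 -.12 0 0 0 0;0 0 0 0 0 0'|egrep 'pos|cont'
python3 - <<'E'
from h import *
b=snapshot("scene")[...,::-1];a=snapshot("top")[...,::-1]
cv2.imwrite("pics/c6.png",cv2.resize(b[120:300,300:540],(800,600)))
E
```

```text
tool_pos: [484.0, -54.8, 125.1]
contact_force: [0.9, -2.4, 1.9]
tool_pos: [482.6, -50.4, 125.3]
contact_force: [2.8, -8.0, 1.3]
```

View pics/c6.png

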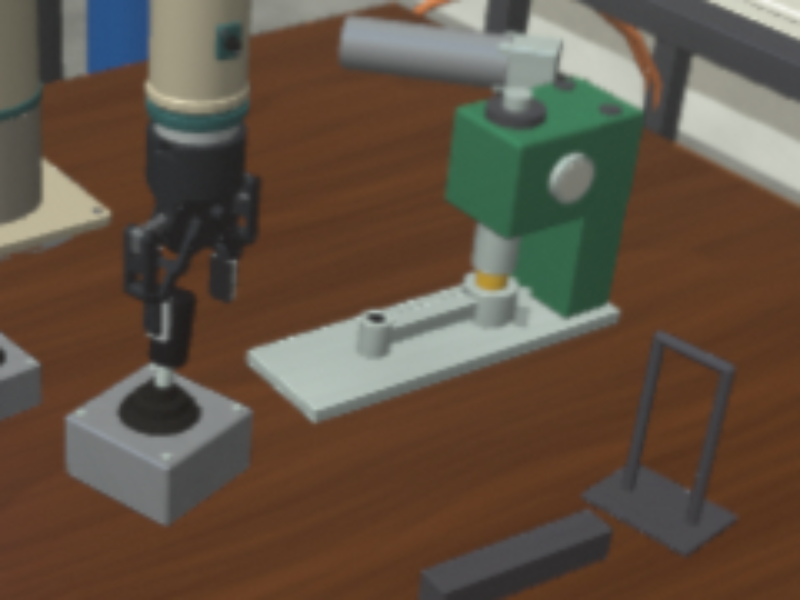

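The stick is leaning and the ram is down on the bush. I'm pushing on until the force ramps.

```bash
for i in 1 2 3; do python3 -m creep '0 -.12 0 0 0 0;0 -.12 0 0 0 0;0 0 0 0 0 0'|egrep 'pos|cont'; done
```

```text
tool_pos: [481.3, -46.2, 125.3]
contact_force: [4.4, -9.8, -1.5]
tool_pos: [479.6, -41.1, 125.4]
contact_force: [4.5, -12.2, -0.7]
tool_pos: [478.2, -37.2, 125.7]
contact_force: [4.7, -15.4, -1.6]
```

```bash
for i in 1 2 3; do python3 -m creep '0 -.12 0 0 0 0;0 -.12 0 0 0 0;0 0 0 0 0 0'|egrep 'pos|cont'; done
```

```text
tool_pos: [478.2, -36.3, 126.3]
contact_force: [8.1, -25.4, -5.4]
tool_pos: [478.2, -35.4, 127.1]
contact_force: [10.0, -34.2, -8.5]
tool_pos: [478.2, -34.5, 128.2]
contact_force: [11.3, -44.9, -5.4]
```

```bash
python3 -m creep '0 .2 0 0 0 0;0 .08 0 0 0 0;0 0 0 0 0 0;0 0 0 0 0 0;0 0 0 0 0 0'|egrep 'pos|cont'
for i in 1 2 3 4; do python3 -m creep '0 0 0 0 0 0;0 0 0 0 0 0;0 0 0 0 0 0;0 0 0 0 0 0;0 0 0 0 0 0'|egrep 'pos|cont'; done
python3 - <<'E'
from h import *
b=snapshot("scene")[...,::-1]
cv2.imwrite("pics/c7.png",cv2.resize(b[120:300,300:540],(800,600)))
E
```

```text
tool_pos: [478.3, -35.2, 128.1]
contact_force: [4.6, -29.8, 9.0]
tool_pos: [478.3, -35.1, 128.2]
contact_force: [4.5, -29.6, 8.1]
tool_pos: [478.3, -35.2, 128.2]
contact_force: [5.3, -29.5, 8.8]
tool_pos: [478.3, -35.1, 128.2]
contact_force: [4.1, -29.5, 9.0]
tool_pos: [478.3, -35.1, 128.2]
contact_force: [6.0, -30.1, 8.3]
```

View pics/c7.png

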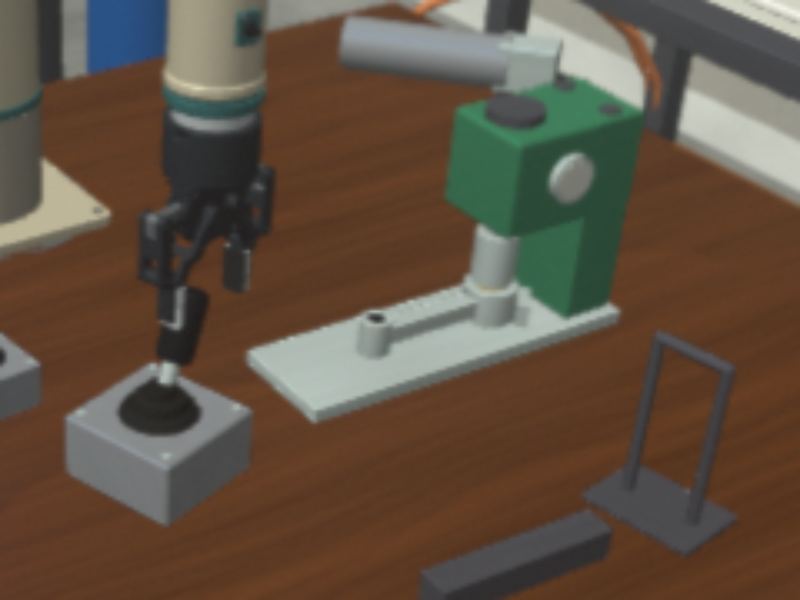

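The ram is fully down, with only a thin brass rim showing. I'm letting the stick return by backing off to centre, then lifting clear.

```bash
python3 -m creep '0 .3 0 0 0 0;0 .35 0 0 0 0;0 .35 0 0 0 0;0 .35 0 0 0 0;0 .35 0 0 0 0'|egrep 'pos|cont'
python3 -m creep '0 .3 0 0 0 0;0 .2 0 0 0 0;0 0 0 0 0 0;0 0 0 0 0 0'|egrep 'pos|cont'
```

```text
tool_pos: [484.8, -59.8, 124.4]
contact_force: [1.5, -0.1, 0.7]
tool_pos: [488.4, -71.4, 124.2]
contact_force: [-0.5, 0.1, 0.4]
```

```bash
python3 -m creep '0 .25 0 0 0 0;0 .25 0 0 0 0;0 0 -.5 0 0 0;0 0 -1 0 0 0;0 0 -1 0 0 0'|egrep 'pos|cont'
python3 -m creep '0 0 -1 0 0 0;0 0 -1 0 0 0;0 0 -.5 0 0 0;0 0 0 0 0 0;0 0 0 0 0 0'|egrep 'pos|cont'
python3 - <<'E'
from h import *
b=snapshot("scene")[...,::-1]
cv2.imwrite("pics/c8.png",cv2.resize(b[120:300,300:540],(800,600)))
print(arm.read_state()["t"])
E
```

```text
tool_pos: [492.1, -84.2, 187.3]
contact_force: [0.5, 0.4, -0.7]
tool_pos: [493.0, -83.8, 249.9]
contact_force: [0.7, 0.3, 0.2]
33.6
```

View pics/c8.png

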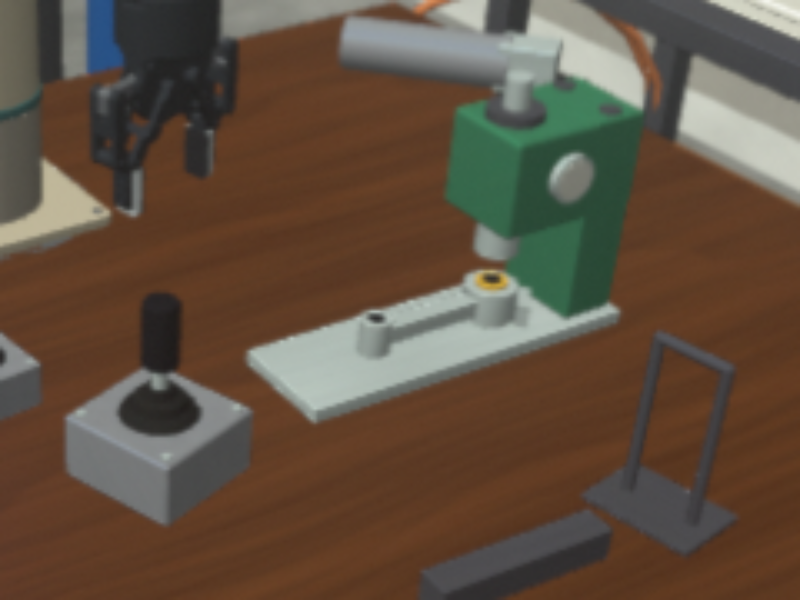

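The stick is upright, the ram is up, the bush is pressed in, and the hand touches nothing.

```bash
python3 -c "
from rig import arm
print(arm.hand_in())"
```

```text
the job is handed in; nothing more can be done
None
```

The job is handed in at about 34 s of the 72 s allowed: lever home against the V-stop, bush pressed fully in and held for about 2 s, stick back at centre and ram up; the judge's verdict was not shown.

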